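Mark the softest instrument foot

ROBOT

A 7-joint arm with a two-finger parallel gripper is mounted at the origin on a cart in front of the work surface, level with it; the furniture and walls round the work are solid. World frame = base frame: x ahead of the robot, y to its left, z up, the work surface at z = 0. Lengths are in mm, angles in degrees, forces in N, time in s.
With the tool pointing down it reaches from about 350 to 900 mm from the base axis. Payload 8.1 kg.
Tool frame: the origin (TCP) lies between the finger pads; the fingertips stand 14 mm ahead of it and the grasp point (between the pads) lies 5 mm behind it; z points along the fingers, y is the line along which they close (so a half turn about z gives the same grasp; the last joint's range is limited). The gripper opens to 92 mm and grips with 3 to 60 N. Pads are 19 mm wide; open, the fingers measure 130 mm over their backs; the gripper's body (75 mm by 190 mm) begins 47 mm behind the grasp point.
Start: joints at [-76.925, 24.895, 1.432, 90.138, -0.665, 64.973, -4.303], TCP at [203.028, 591.12, 204.942] pointing down, gripper open.
Joint ranges: [-149.89, 149.89], [-25.12, 119.58], [-72.63, 75.52], [4.76, 147.25], [-75.54, 255.54], [6.69, 114.76], [-157.13, 157.13]. Speed limits (degrees/s): [127.2, 127.2, 172.46, 172.46, 180, 180, 180].

INTERFACE

Orientations are given as a 3x3 rotation matrix whose columns are the frame's x, y, z axes.
In Python, from cell import bot, inverse_kinematics, eyes, job, spotter, sensors gives the robot as it stands. Calls block until the motion is done:
- bot.goto(position, orientation): joint-space move of the TCP to a pose.
- bot.move_straight(position, rot=None, velocity=150, stop_force=None): straight line of the TCP; rot=None keeps the orientation; velocity is the mean speed in mm/s. With stop_force (N) it stops when the force on the tool has changed by that much, and returns True; else False.
- bot.goto_joints(angles): joint-space move.
- bot.set_gripper(opening, squeeze=None): opening from 0.0 (shut) to 1.0 (fully open); squeeze is the grip in N (None keeps the last); returns when the fingers have stopped.
- bot.pause(seconds).
- inverse_kinematics(position, orientation): joint angles nearest the present ones, or None.
- eyes.snapshot(name): name is "scene" or "side" or "wrist"; returns a dict with "frame" (480x640x3 uint8, red, green, blue), "K" (3x3 intrinsics, pixels), "dist" ([k1, k2, p1, p2, k3] as OpenCV has them; the pictures are not rectified), "cam_to_world" (4x4, takes a point from camera to world coordinates); the wrist camera has in their place "tool_from_camera" (4x4, takes a point from camera to tool coordinates, whose origin is the TCP and whose axes are the flange's). Camera axes: x right, y down, z forward; pixel columns grow to the right and rows downward; lengths in mm; the calibration is good to about 2 mm. A picture is of the moment at which its call begins: read the wrist's pose just before it. There is no depth.
A pose or a line that the arm cannot do raises bot.MotionError and nothing moves.
- job.finish_job(): hands the job in; it is judged then, once.
Trained networks look in the newest picture that a camera, given by its name, has taken for a name from the list of things; names that differ only in an ending like _2 or _b are one class to them, and where a whole thing is asked for, a point or a joint stands for the part that bears it (a point fixed in the world has none). Each returns a list of dicts, best first, with "conf" (0 to 1); they miss things now and then, are a little off and sometimes report something else, mostly with a low value. They report only what shows in the picture. A call takes as long as a camera call.
- spotter.spot_in(camera, thing): "point" ([x, y, z] in mm, in world coordinates, good to about 4 mm: the middle of the surface that is visible of it).
- spotter.silhouettes(camera, thing): "region" (480x640 bool, what is visible of it).
- spotter.tip_of(camera, thing): "point" ([x, y, z] in mm, in world coordinates, good to about 4 mm: a listed point, or the origin of a listed thing).
Readings, each from a call of its own:
- sensors.current_time(): time.
- sensors.current_qpos(): joint angles.
- sensors.current_qvel(): joint speeds.
- sensors.current_joint_torque(): joint torques, N m.
- sensors.current_tcp_pos(): TCP position.
- sensors.current_tcp_rot(): TCP orientation.
- sensors.current_force(): force on the tool from outside, world axes, zero at the start.
- sensors.current_ft_torque(): the same for the moment, N m.
- sensors.current_gripper_width(): opening from 0.0 (shut) to 1.0 (fully open).
- sensors.current_gripper_force(): force on a finger pad.
Only numpy, scipy, OpenCV 4.12 (cv2) and the standard library are available. Lean on these libraries where they do the work, as an engineer would, in place of code of your own. Each camera call takes 0.05 s, during which the arm holds its last target. There are 200 camera calls.

TASK

Three spring-mounted instrument feet stand on test blocks in a row. With the fingertips, press down the round pad of each block, one after another from left to right as the robot sees them, to find the softest spring, then push the white tag of that block fully down and leave the other two tags up. Only press: do not lift or shift the blocks or the things around them, and draw the hand clear at the end.

Things in the scene. Friction and masses are not known exactly. Their poses are not given: they have to be found in the camera images.
- mount_a: Test block a: loose grey steel base plate 160 x 80 x 10 mm, 2 kg, carrying a round spring-mounted pad at its far end and a white tag at its near end. Origin: centre of the underside; x runs from the tag towards the pad, z up. The three blocks look alike and stand in a row from left (+y) to right (-y), in any order.
- pad_a_top (a point): Centre of the top of block a's pad: round, 50 mm across (black rubber face 46 mm), top 60 mm above the bench when up; 35 mm along +x from the block's origin. Moves with the pad.
- pad_a (a joint): How far pad a is pressed down, m: 0 up (the two firmer pads rest at about -0.0006, half a millimetre higher, too little to see), 0.015 on its stop. A spring returns it. It starts to move at about 0.4 N; the three springs have about 0.35, 0.75 and 1.3 N per mm, and which pad has which is not told: 5 N sinks the pads by about 13, 6 and 3.5 mm.
- tag_a_top (a point): Centre of the top of block a's tag: white plastic head 22 mm (x) by 30 mm (y) by 7 mm thick on a flat stem, top 61 mm above the bench when up, 43 mm when down; 45 mm along -x from the block's origin, so 80 mm from the pad's centre. Moves with the tag.
- tag_a (a joint): How far tag a is pushed down into its guide, m: 0 up (as at the start), 0.018 fully down, head on the guide. It takes about 3 N and stays where it is left.
- mount_b: Test block b: loose grey steel base plate 160 x 80 x 10 mm, 2 kg, carrying a round spring-mounted pad at its far end and a white tag at its near end. Origin: centre of the underside; x runs from the tag towards the pad, z up. The three blocks look alike and stand in a row from left (+y) to right (-y), in any order.
- pad_b_top (a point): Centre of the top of block b's pad: round, 50 mm across (black rubber face 46 mm), top 60 mm above the bench when up; 35 mm along +x from the block's origin. Moves with the pad.
- pad_b (a joint): How far pad b is pressed down, m: 0 up (the two firmer pads rest at about -0.0006, half a millimetre higher, too little to see), 0.015 on its stop. A spring returns it. It starts to move at about 0.4 N; the three springs have about 0.35, 0.75 and 1.3 N per mm, and which pad has which is not told: 5 N sinks the pads by about 13, 6 and 3.5 mm.
- tag_b_top (a point): Centre of the top of block b's tag: white plastic head 22 mm (x) by 30 mm (y) by 7 mm thick on a flat stem, top 61 mm above the bench when up, 43 mm when down; 45 mm along -x from the block's origin, so 80 mm from the pad's centre. Moves with the tag.
- tag_b (a joint): How far tag b is pushed down into its guide, m: 0 up (as at the start), 0.018 fully down, head on the guide. It takes about 3 N and stays where it is left.
- mount_c: Test block c: loose grey steel base plate 160 x 80 x 10 mm, 2 kg, carrying a round spring-mounted pad at its far end and a white tag at its near end. Origin: centre of the underside; x runs from the tag towards the pad, z up. The three blocks look alike and stand in a row from left (+y) to right (-y), in any order.
- pad_c_top (a point): Centre of the top of block c's pad: round, 50 mm across (black rubber face 46 mm), top 60 mm above the bench when up; 35 mm along +x from the block's origin. Moves with the pad.
- pad_c (a joint): How far pad c is pressed down, m: 0 up (the two firmer pads rest at about -0.0006, half a millimetre higher, too little to see), 0.015 on its stop. A spring returns it. It starts to move at about 0.4 N; the three springs have about 0.35, 0.75 and 1.3 N per mm, and which pad has which is not told: 5 N sinks the pads by about 13, 6 and 3.5 mm.
- tag_c_top (a point): Centre of the top of block c's tag: white plastic head 22 mm (x) by 30 mm (y) by 7 mm thick on a flat stem, top 61 mm above the bench when up, 43 mm when down; 45 mm along -x from the block's origin, so 80 mm from the pad's centre. Moves with the tag.
- tag_c (a joint): How far tag c is pushed down into its guide, m: 0 up (as at the start), 0.018 fully down, head on the guide. It takes about 3 N and stays where it is left.
- bung: brown tapered rubber bung, 28 mm across, 26 mm tall, loose bystander behind the blocks; origin at the centre of its underside.
- tape: roll of tape lying flat, 83 mm across, 19 mm tall, loose bystander at the right; origin at the centre of its underside.
- pen: marker pen lying on the bench, 134 mm long, loose bystander at the left; origin at the centre of its underside.

How it is judged (in metres and radians):
On the way, in this order (a step that is already met when the one before it is completed fails the run):
1. the pad of the left block is pressed (((world y of mount_a above 0.14 m and value of joint pad_a above 0.0015 m) or (world y of mount_b above 0.14 m and value of joint pad_b above 0.0015 m) or (world y of mount_c above 0.14 m and value of joint pad_c above 0.0015 m))), for 0.1 s.
2. the pad of the middle block is pressed (((world y of mount_a between -0.1 and 0.14 m and value of joint pad_a above 0.0015 m) or (world y of mount_b between -0.1 and 0.14 m and value of joint pad_b above 0.0015 m) or (world y of mount_c between -0.1 and 0.14 m and value of joint pad_c above 0.0015 m))), for 0.1 s.
3. the pad of the right block is pressed (((world y of mount_a below -0.1 m and value of joint pad_a above 0.0015 m) or (world y of mount_b below -0.1 m and value of joint pad_b above 0.0015 m) or (world y of mount_c below -0.1 m and value of joint pad_c above 0.0015 m))), for 0.1 s.
4. the tag of the softest block is fully down (((value of joint tag_a above 0.015 m and value of joint pad_a above -0.0003 m) or (value of joint tag_b above 0.015 m and value of joint pad_b above -0.0003 m) or (value of joint tag_c above 0.015 m and value of joint pad_c above -0.0003 m))), for 0.2 s.
At the end, for the whole second after the job is handed in: The tag of the softest block (the one whose pad rests 0.6 mm lower) is at least 15 mm down of its 18, the other tags less than 5 mm, all pads back up (within 1.5 mm), blocks and bystanders within 30 mm of where they stood, blocks at rest (((value of joint tag_a above 0.015 m and value of joint pad_a above -0.0003 m) or (value of joint tag_b above 0.015 m and value of joint pad_b above -0.0003 m) or (value of joint tag_c above 0.015 m and value of joint pad_c above -0.0003 m)) and not ((value of joint tag_a above 0.005 m and value of joint pad_a below -0.0003 m) or (value of joint tag_b above 0.005 m and value of joint pad_b below -0.0003 m) or (value of joint tag_c above 0.005 m and value of joint pad_c below -0.0003 m)) and value of joint each of pad_a, pad_b, pad_c below 0.0015 m and distance of each of mount_a, mount_b, mount_c, bung, tape, pen from where it was at the start of the episode below 0.03 m and linear speed of each of mount_a, mount_b, mount_c below 0.02 m/s); the robot touches nothing.
It fails at once if the tag of a firmer block is pushed down (over 5 mm) ((value of joint tag_a above 0.005 m and value of joint pad_a below -0.0003 m) or (value of joint tag_b above 0.005 m and value of joint pad_b below -0.0003 m) or (value of joint tag_c above 0.005 m and value of joint pad_c below -0.0003 m)).
It fails at once if a block is lifted (10 mm), tipped (0.15 rad) or shifted (30 mm) (height (world z) of any of mount_a, mount_b, mount_c above 0.01 m or angle between any of mount_a, mount_b, mount_c's own z axis and vertical above 0.15 rad or distance of any of mount_a, mount_b, mount_c from where it was at the start of the episode above 0.03 m).
It fails at once if a bystander is moved or lifted by 30 mm (distance of any of bung, tape, pen from where it was at the start of the episode above 0.03 m).
It also fails if it takes over 58 s, if anything falls off the work surface, if the arm or the gripper's body presses on something with over 40 N, if the wrist force passes 120 N, or if a joint passes its speed limit or range.

## Working session

There is one attempt and no reset: what is moved stays moved. The work goes in short steps, each a Python script; the robot and the scene stay as the last script left them, time stands still between calls to the robot, and variables do not carry over. Pictures are saved under pics/ and viewed, at most 10 in all, crops included, and the job is handed in when it is done.

```bash
mkdir -p pics
python3 - <<'E'
from cell import *
import cv2,numpy as np
ims=[]
for c in("scene","side"):
    s=eyes.snapshot(c); ims.append(s["frame"])
    for t in("pad_a_top","tag_a_top"):
        print(c,t,[(np.round(d["point"]).tolist(),round(d["conf"],2)) for d in spotter.tip_of(c,t)])
    print(c,'mount',[(np.round(d["point"]).tolist(),round(d["conf"],2)) for d in spotter.tip_of(c,"mount_a")])
for i,m in enumerate(ims): cv2.imwrite(f"pics/a{i}.png",m[:,:,::-1])
print(sensors.current_time(),sensors.current_force(),sensors.current_tcp_rot())
E
```

```text
scene pad_a_top [([542.0, 242.0, 63.0], 0.79), ([465.0, -418.0, 0.0], 0.43)]
scene tag_a_top [([463.0, 239.0, 59.0], 0.51)]
scene mount [([494.0, 29.0, 2.0], 0.87), ([472.0, -181.0, -3.0], 0.8), ([507.0, 244.0, 1.0], 0.76)]
side pad_a_top [([543.0, 242.0, 64.0], 0.63)]
side tag_a_top [([465.0, 243.0, 58.0], 0.4)]
side mount [([510.0, 242.0, -5.0], 0.92), ([490.0, 24.0, -0.0], 0.78)]
0.4 [-0.73305622 -0.11121612  0.13473596] [[-9.45749350e-01  3.24897154e-01 -8.14752447e-05]
 [ 3.24897164e-01  9.45749311e-01 -2.70184625e-04]
 [-1.07270593e-05 -2.81998010e-04 -9.99999960e-01]]
```

View pics/a0.png

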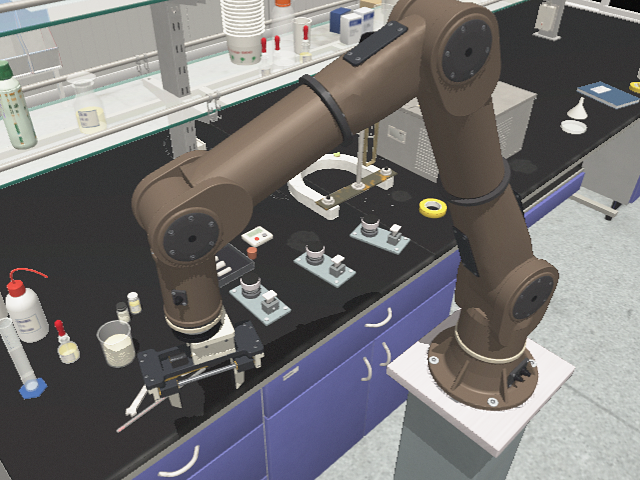

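View pics/a1.png

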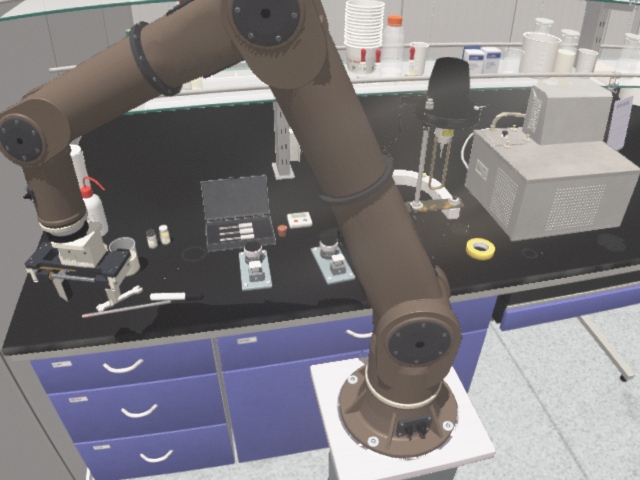

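The scene view shows three blocks: pads near (250,286), (315,252), (370,226) and tags near (268,300), (338,266), (396,233). The bung is behind at (252,254), the tape at (433,208), and the pen is under the gripper. Next I'll shut the gripper and look with the wrist camera over each block.

```bash
cat > h.py <<'E'
from cell import *
import cv2,numpy as np
R=np.diag([-1.,1,-1])
def px2world(s,uv,z,p,Rt):
    T=np.array(s["tool_from_camera"]); 
    n=cv2.undistortPoints(np.array([[uv]],float),s["K"],np.array(s["dist"]))[0,0]
    d=Rt@T[:3,:3]@np.array([*n,1]); o=Rt@T[:3,3]+p
    return o+d*(z-o[2])/d[2]
E
python3 - <<'E'
from h import *
bot.set_gripper(0.0)
for i,(x,y) in enumerate([(480,242),(470,27),(450,-181)]):
    bot.goto([x,y,260],R)
    p=np.array(sensors.current_tcp_pos());Rt=np.array(sensors.current_tcp_rot())
    s=eyes.snapshot("wrist"); cv2.imwrite(f"pics/w{i}.png",s["frame"][:,:,::-1])
    print(i,p.round(1),round(sensors.current_time(),2))
    for t in("pad_a_top","tag_a_top","mount_a"):
        print(t,[(np.round(d["point"]).tolist(),round(d["conf"],2)) for d in spotter.tip_of("wrist",t)])
    for t in("pad_a","tag_a"):
        for d in spotter.silhouettes("wrist",t):
            v,u=np.nonzero(d["region"]); print(t,round(d["conf"],2),u.min(),u.max(),v.min(),v.max(),len(u))
print(s["tool_from_camera"])
m=cv2.hconcat([cv2.resize(cv2.imread(f"pics/w{i}.png"),(400,300)) for i in (0,1)])
m2=cv2.hconcat([cv2.resize(cv2.imread("pics/w2.png"),(400,300)),np.zeros((300,400,3),np.uint8)])
cv2.imwrite("pics/m.png",cv2.vconcat([m,m2]))
E
```

```text
0 [479.5 243.3 259.9] 3.54
pad_a_top [([544.0, 243.0, 60.0], 0.93)]
tag_a_top [([464.0, 244.0, 60.0], 0.79)]
mount_a [([492.0, 26.0, -1.0], 0.83), ([508.0, 244.0, 0.0], 0.7)]
pad_a 0.77 299 348 235 286 2025
pad_a 0.74 86 141 220 270 2194
tag_a 0.92 71 109 155 180 776
tag_a 0.78 310 343 171 195 791
1 [470.3  28.7 260.1] 4.71
pad_a_top [([545.0, 242.0, 60.0], 0.61)]
tag_a_top [([461.0, 242.0, 61.0], 0.91)]
mount_a [([493.0, 26.0, -0.0], 0.79), ([509.0, 246.0, 0.0], 0.64)]
pad_a 0.8 94 148 214 264 2158
pad_a 0.76 505 559 244 292 2044
pad_a 0.64 302 350 230 279 1965
tag_a 0.93 64 104 149 177 788
tag_a 0.79 532 571 182 206 819
tag_a 0.6 303 335 164 189 727
2 [ 450.5 -179.5  259.9] 5.86
pad_a_top []
tag_a_top []
mount_a [([492.0, 30.0, 2.0], 0.83), ([481.0, -186.0, -2.0], 0.62)]
pad_a 0.73 501 555 248 296 2067
pad_a 0.62 304 353 233 283 1994
tag_a 0.84 518 555 185 211 844
tag_a 0.62 290 325 170 198 754
[[-7.55397132e-04 -9.53376720e-01 -3.01781806e-01  8.26170844e+01]
 [ 9.99999286e-01 -4.40651616e-04 -1.11103318e-03 -1.28655565e+00]
 [ 9.26252531e-04 -3.01782430e-01  9.53376372e-01 -1.79621037e+02]
 [ 0.00000000e+00  0.00000000e+00  0.00000000e+00  1.00000000e+00]]
```

View pics/m.png

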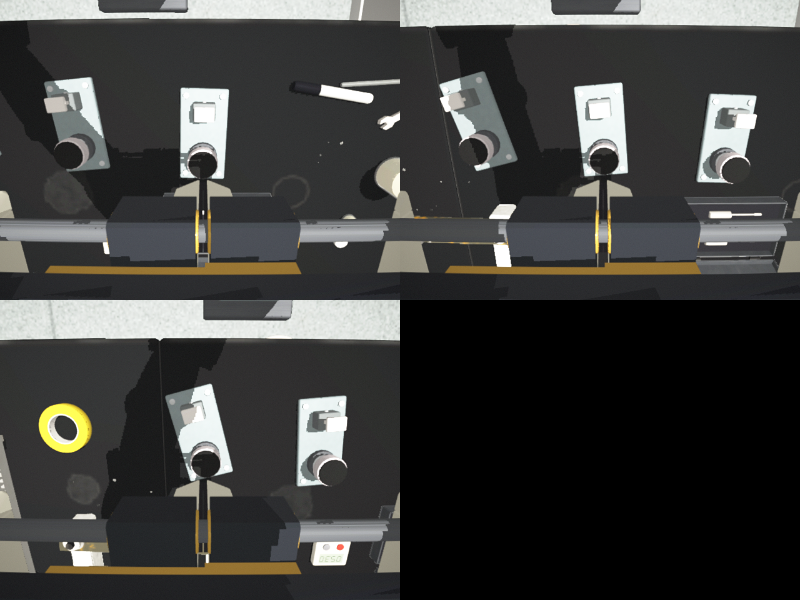

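The three wrist views, in a half-size mosaic, show each block under the hand. In full-size pixels the pads are at about (323,261), (325,255) and (328,258), and the tags at (326,183), (319,177) and (307,184). Only the left-hand bystanders and the bench are nearby. Next I'll compute the positions and check the 80 mm spacing.

Run:
```python
from h import *
s=eyes.snapshot("wrist")
P=[[479.5,243.3,259.9],[470.3,28.7,260.1],[450.5,-179.5,259.9]]
for p,pd,tg in zip(P,[(323.5,260.5),(326,254.5),(328.5,258)],[(326.5,183),(319,176.5),(307.5,184)]):
    a=px2world(s,pd,60,np.array(p),R);b=px2world(s,tg,61,np.array(p),R)
    d=a-b;print(a.round(1),b.round(1),np.hypot(*d[:2]).round(1),np.degrees(np.arctan2(d[1],d[0])).round(1))
```

```text
[538.  240.4  60. ] [461.3 243.3  61. ] 76.7 -2.2
[522.6  28.3  60. ] [446.1  21.8  61. ] 76.8 4.8
[ 506.4 -177.5   60. ] [ 433.2 -197.    61. ] 75.7 15.0
```

Run:
```python
from h import *
for x,y in [(541,242),(526,28.5),(509,-177)]:
    bot.goto([x,y,110],R); bot.move_straight([x,y,82],velocity=80); bot.pause(.2)
    f0=sensors.current_force()[2]
    r=bot.move_straight([x,y,61],velocity=12,stop_force=5); bot.pause(.3)
    z=sensors.current_tcp_pos()[2]; f=sensors.current_force()[2]-f0
    print(r,"tip z",round(z-14,2),"sink",round(74-z,2),"F",round(f,2),"k",round((f-.4)/(74-z),2),round(sensors.current_time(),1))
    bot.move_straight([x,y,110],velocity=100)
```

```text
False tip z 47.03 sink 12.97 F -0.65 k -0.08 10.7
False tip z 47.02 sink 12.98 F -0.3 k -0.05 15.1
False tip z 47.01 sink 12.99 F 0.24 k -0.01 19.5
```

Run:
```python
from h import *
x,y=541,242
bot.goto([x,y,110],R); print(sensors.current_force(),sensors.current_gripper_width())
bot.move_straight([x,y,64],velocity=60); bot.pause(.2)
print(sensors.current_force(),sensors.current_ft_torque(),sensors.current_tcp_pos(),sensors.current_joint_torque())
a=eyes.snapshot("wrist")["frame"];b=eyes.snapshot("side")["frame"];
cv2.imwrite("pics/c.png",np.hstack([a[:,120:520],cv2.resize(b[150:350,150:350],(400,480) if 0 else (400,400)).copy() if 0 else cv2.resize(b[170:310,190:306],(398,480))])[:,:,::-1])
print(sensors.current_time())
```

```text
[-0.38064775 -0.86069547  1.09220399] 0.0017931076967343097
[-0.15081905  1.10983359  0.12756773] [ 0.05094085 -0.0029504  -0.01438623] [541.26687874 242.14644905  64.42876318] [ 3.08631061e-03 -6.63286901e+01  4.18872759e+00 -2.46596271e+01
  1.54871412e-02  8.83897813e-02 -3.17559507e-04]
22.925
```

View pics/c.png

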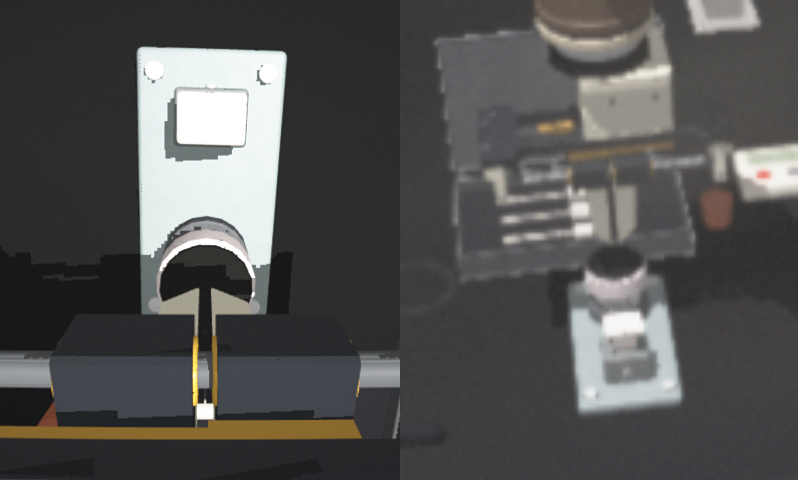

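The side crop shows the fingertips at about (612,243), above or behind the pad face at (617,262), with no contact. The wrist view puts the tips about 10 px off where they should project, so they seem to float higher than nominal. I'll keep going down here with a force guard.

```bash
cat >> h.py <<'E'
def F(n=6):
    v=[]
    for _ in range(n): v.append(sensors.current_force()[2]); bot.pause(.02)
    return np.mean(v)
def press(x,y,zmin,f0):
    for sf in (3,3):
        r=bot.move_straight([x,y,zmin],velocity=15,stop_force=sf); bot.pause(.1)
        print(r,"z",round(sensors.current_tcp_pos()[2],2),"F",round(F()-f0,2),round(sensors.current_time(),2))
E
python3 - <<'E'
from h import *
print(sensors.current_tcp_pos()); f0=F()
press(541,242,42,f0)
a=eyes.snapshot("wrist")["frame"];b=eyes.snapshot("side")["frame"]
cv2.imwrite("pics/d.png",np.hstack([a[:,120:520],cv2.resize(b[170:310,190:306],(398,480))])[:,:,::-1])
E
```

```text
[541.15132783 242.1022081   64.26592266]
False z 42.07 F 0.46 24.84
False z 41.98 F 0.17 25.29
```

View pics/d.png

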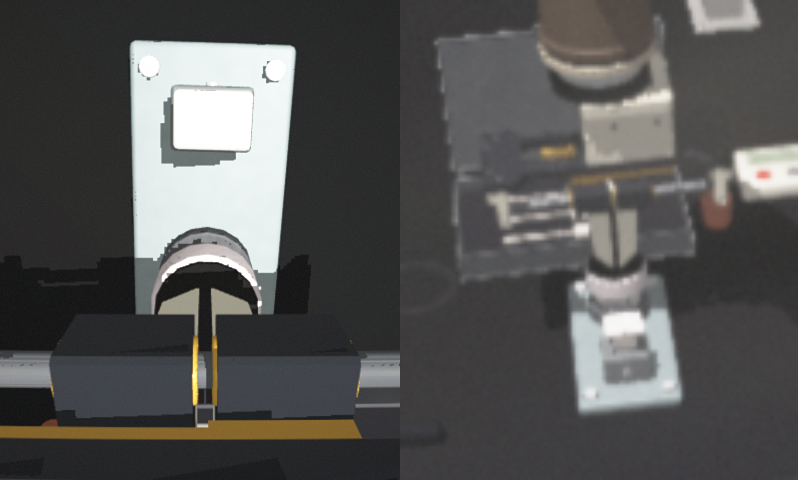

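The tips are now over the pad face at about (612,262) in the side crop, but the pad hasn't sunk. The real tip is well above nominal, so I'll continue down with the guard.

Run:
```python
from h import *
f0=F()
press(541,242,22,f0)
print(sensors.current_force(),sensors.current_tcp_pos())
a=eyes.snapshot("wrist");b=eyes.snapshot("side")["frame"]; print(a["K"],a["dist"]); a=a["frame"]
cv2.imwrite("pics/e.png",np.hstack([a[:,120:520],cv2.resize(b[170:310,190:306],(398,480))])[:,:,::-1])
```

```text
True z 34.88 F 4.01 26.35
True z 30.42 F 7.27 27.01
[-0.97016938 -0.28481205  6.24777086] [541.10094601 242.02546463  30.46587016]
[[411.73714044   0.         324.63583353]
 [  0.         411.73714044 240.14654976]
 [  0.           0.           1.        ]] [-0.03398147  0.          0.          0.          0.        ]
```

View pics/e.png

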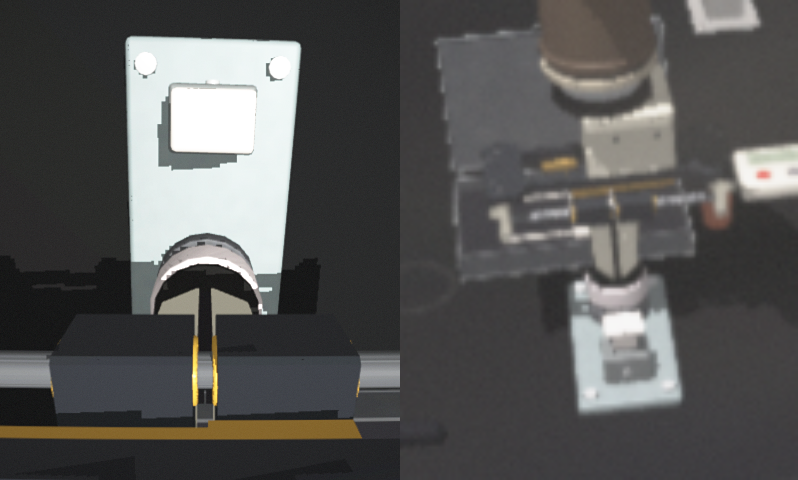

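The left pad is pressed in the picture: the face has sunk and the tips are on it at about (612,285). The stiffness is about 0.73 N/mm, so this is the medium spring, with contact at TCP z of about 40. Next are the middle and right pads.

Run:
```python
from h import *
bot.move_straight([541,242,80],velocity=120)
for x,y in [(526,28.5),(509,-177)]:
    bot.goto([x,y,80],R); bot.move_straight([x,y,45],velocity=80); bot.pause(.15)
    f0=F(); press(x,y,28,f0)
    bot.move_straight([x,y,80],velocity=120)
print(sensors.current_time())
```

```text
True z 29.87 F 2.86 30.49
False z 28.0 F 3.97 30.96
True z 36.33 F 3.86 34.08
True z 33.79 F 7.24 34.6
35.1333
```

The middle pad is softest, at about 0.35 N/mm; the right one is about 1.3. Now I'll push the middle tag.

Run:
```python
from h import *
x,y=446,22
bot.goto([x,y,80],R); bot.move_straight([x,y,45],velocity=100); bot.pause(.1)
f0=F(); r=bot.move_straight([x,y,16],velocity=20,stop_force=12); bot.pause(.3)
print(r,sensors.current_tcp_pos(),F()-f0)
bot.move_straight([x,y,120],velocity=120)
bot.goto([x,y,260],R)
a=eyes.snapshot("wrist")["frame"];b=eyes.snapshot("side")["frame"]
cv2.imwrite("pics/f.png",np.hstack([a[:,120:520],cv2.resize(b[220:320,290:373],(398,480))])[:,:,::-1])
print(sensors.current_time(),sensors.current_force())
```

```text
True [446.17399442  22.10780864  21.39032505] 11.666652137099614
39.8583 [0.35845235 0.71745541 0.16722307]
```

View pics/f.png

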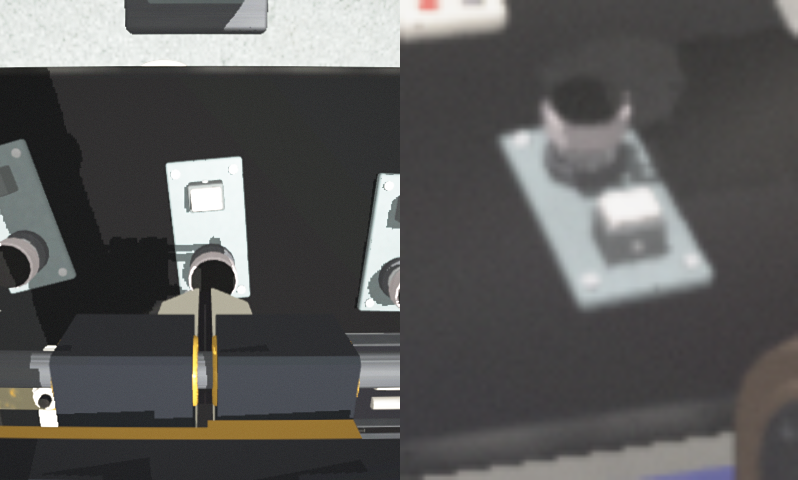

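The middle tag's white head now sits on its guide, at (628,210) in the side crop. The tag travelled about 19 mm, its pad is back up and the hand is clear, so I'm handing in.

```bash
python3 -c "
from cell import job; print(job.finish_job())"
```

```text
the job is handed in; nothing more can be done
None
```

The middle block has the softest spring (about 0.35 N/mm, against about 0.73 on the left and 1.3 on the right), so I pushed its tag fully down, left the other two tags alone, drew the hand clear and handed the job in at about 40 s; no verdict came back, and because the real fingertips sit about 34 mm higher than the stated TCP offset, a first pass over the pads touched nothing.

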